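# Close up the parts organiser

### The job

Shut the lid of the red parts organiser completely so that it can be carried. Whatever in it is too tall for the lid has to come out first: keep it upright and stand it inside the shallow pine tray, flat on its floor. Leave what fits under the lid, what is in the tray already and everything else on the bench where it is.

Things in the scene. Friction and masses are not known exactly. Their poses are not given: they have to be found in the camera images.
- organiser: Red compartment box, fixed to the bench, 200 x 290 mm, floor 2 mm thick, outer walls 44 mm high, dividers 37 mm. Origin under its centre; own x points from the front edge (robot side) to the lid hinge. Ten compartments, 55 mm wide in own y; the bagged small parts are fixed and lie low. Shut, the lid's underside is 50 mm above the bench: a thing over 48 mm tall inside stops it.
- organiser_lid (a joint): Milky clear lid, 205 x 292 mm, 2 mm plate with 7 mm lip. Hinge parallel to the box's y at its x = +103 mm, z = 41 mm. 0 shut (top of plate at z = 52 mm), 1.57 upright, 2.32 fully back; front edge 205 mm from the hinge. Two lugs on that edge at box y = -75 and 75 mm. Stiff hinge: the lid stays at any angle, takes 1 to 2 N at its edge to swing either way, neither snaps nor falls.
- orange_bottle: White squeeze bottle with dark label and orange nozzle, standing, 125 mm tall with nozzle; round body 35 mm across, straight up to 75 mm, shoulders to 95 mm. 50 to 100 g. Origin at the centre of its underside, z up along it.
- pink_bottle: White squeeze bottle with pink label and white nozzle, standing, 98 mm tall with nozzle; round body 25 mm across, straight up to 58 mm, shoulders to 74 mm. 28 to 56 g. Origin at the centre of its underside, z up along it.
- dowel: Beech dowel standing on end, 12 mm across, 42 mm tall. Origin at the centre of its underside.
- cork_small: Small cork stopper, standing, 22 mm across, 20 mm tall. Origin at the centre of its underside.
- cork_big: Larger turned wooden stopper in the organiser, 33 mm across, 26 mm tall. Origin at the centre of its underside.
- pine_tray: Loose shallow pine tray, 70 x 115 mm (own x, y), outside height 10 mm; floor 5 mm thick, inside the rim 56 x 100 mm. Origin at the centre of its underside, z up. One of the two bottles, the dowel or the small cork already stands near its -y end.
- bit_block: Beech block with upright burrs and drill bits, 45 x 85 x 73 mm. Origin under its centre.
- sanding_block: Cork sanding block, 46 x 86 x 27 mm. Origin under its centre.
- polish_tin: Flat tin of polish, gold and green lid, 61 mm across, 23 mm high. Origin under its centre.
- pliers: Combination pliers with red handles, 53 x 160 x 11 mm. Origin under the centre.
- nut_jar: Clear jar with a red cap, 51 mm across, 72 mm high. Origin under its centre.
There are look-alikes about, which are no part of the job. What is shaped like the orange_bottle but purple is not meant.

How it is judged:
At the end, for the whole second after the job is handed in: The lid is shut to within 0.04 rad, and both bottles stand at rest and upright (0.12 rad) on the pine tray's floor inside its rim; a bottle that began in the tray is within 3 cm of where it was (value of joint organiser_lid below 0.04 rad and x of orange_bottle in the frame of pine_tray between -0.02 and 0.02 m and y of orange_bottle in the frame of pine_tray between -0.043 and 0.043 m and z of each of orange_bottle, pink_bottle in the frame of pine_tray below 0.008 m and angle between each of orange_bottle, pink_bottle's own z axis and vertical below 0.12 rad and linear speed of each of orange_bottle, pink_bottle below 0.02 m/s and (distance of orange_bottle from where it was at the start of the episode below 0.03 m or distance of orange_bottle from where it was at the start of the episode above 0.075 m) and x of pink_bottle in the frame of pine_tray between -0.02 and 0.02 m and y of pink_bottle in the frame of pine_tray between -0.043 and 0.043 m and (distance of pink_bottle from where it was at the start of the episode below 0.03 m or distance of pink_bottle from where it was at the start of the episode above 0.075 m)); the robot touches nothing.
It fails at once if the orange-nozzled bottle is tipped by more than 0.5 rad (angle between orange_bottle's own z axis and vertical above 0.5 rad).
It fails at once if the pink-labelled bottle is tipped by more than 0.5 rad (angle between pink_bottle's own z axis and vertical above 0.5 rad).
It fails at once if the dowel, the small cork or the big stopper is moved by more than 3 cm or knocked over (distance of any of dowel, cork_small, cork_big from where it was at the start of the episode above 0.03 m or angle between any of dowel, cork_small, cork_big's own z axis and vertical above 0.5 rad).
It fails at once if the pine tray is moved by more than 3 cm (distance of pine_tray from where it was at the start of the episode above 0.03 m).
It fails at once if bit block, sanding block, polish tin, pliers or nut jar is moved by more than 3 cm (distance of any of bit_block, sanding_block, polish_tin, pliers, nut_jar from where it was at the start of the episode above 0.03 m).
It also fails if it takes over 72 s, if anything falls off the work surface, if the arm or the gripper's body presses on something with over 40 N, if the wrist force passes 120 N, or if a joint passes its speed limit or range.

### The arm

A 6-joint arm with a two-finger parallel gripper is mounted at the origin on a cart in front of the work surface, level with it; the furniture and walls round the work are solid. World frame = base frame: x ahead of the robot, y to its left, z up, the work surface at z = 0. Lengths are in m, angles in rad, forces in N, time in s.
With the tool pointing down it reaches from about 0.375 to 0.975 m from the base axis. Payload 3.8 kg.
Tool frame: the origin (TCP) lies midway between the tips of the shut fingers; the grasp point (between the pads) lies 19 mm behind it; z points along the fingers, y is the line along which they close (so a half turn about z gives the same grasp; the last joint's range is limited). The gripper opens to 88 mm and grips with 3 to 60 N. Pads are 18 mm wide; open, the fingers measure 123 mm over their backs; the gripper's body (75 mm by 187 mm) begins 45 mm behind the grasp point.
Start: joints at [1.295, 0.264, 1.604, -0, 1.274, -0.037], TCP at [0.16, 0.656, 0.239] pointing down, gripper open.
Joint ranges: [-2.63, 2.63], [-0.94, 2.18], [0.31, 2.57], [-1.31, 4.45], [0, 2.66], [-2.55, 2.55]. Speed limits (rad/s): [2.57, 2.57, 3.14, 3.14, 3.14, 3.14].

### API

Orientations are given as a rotation vector (axis times angle).
In Python, from cell import manip, inverse_kinematics, cams, order gives the robot as it stands. Calls block until the motion is done:
- manip.move_pose(position, orientation): joint-space move of the TCP to a pose.
- manip.move_linear(position, rate=0.15, rot=None): straight line of the TCP; rot=None keeps the orientation; rate is the mean speed in m/s.
- manip.set_joints(angles): joint-space move.
- manip.set_gripper(opening, force=None): finger opening in m; force is the grip in N (None keeps the last); returns when the fingers have stopped.
- manip.dwell(seconds).
- inverse_kinematics(position, orientation): joint angles nearest the present ones, or None.
- manip.state(): the state.
- cams.capture(name): name is "scene" or "top"; returns a dict with "image" (400x640x3 uint8, blue, green, red), "z_map" (400x640 float32, m along the optical axis (not along the pixel's ray), 0 where there is no reading), "intrinsics" (3x3 intrinsics, pixels), "position" and "orientation" of the camera in the world. Camera axes: x right, y down, z forward; pixel columns grow to the right and rows downward; lengths in m; the calibration is good to about 2 mm. A picture is of the moment at which its call begins.
A pose or a line that the arm cannot do raises manip.IKError and nothing moves.
- order.close_job(): hands the job in; it is judged then, once.
The state is a dict: "clock": time; "joint_pos": joint angles; "joint_velocities": joint speeds; "tau": joint torques, N m; "tool_pos": TCP position; "tcp_rot": TCP orientation; "contact_force": force on the tool from outside, world axes, zero at the start; "moment": the same for the moment, N m; "gripper_width": finger opening in m; "grasp_force": force on a finger pad.
Only numpy, scipy, OpenCV 4.12 (cv2) and the standard library are available. Lean on these libraries where they do the work, as an engineer would, in place of code of your own. Each camera call takes 0.05 s, during which the arm holds its last target. There are 200 camera calls.

## Working session

There is one attempt and no reset: what is moved stays moved. The work goes in short steps, each a Python script; the robot and the scene stay as the last script left them, time stands still between calls to the robot, and variables do not carry over. Pictures are saved under pics/ and viewed, at most 10 in all, crops included, and the job is handed in when it is done.

```bash
ls; mkdir -p pics; cat > h.py <<'E'
import numpy as np, cv2
from scipy.spatial.transform import Rotation as R
from cell import manip, inverse_kinematics, cams, order
def Rm(c):
    o=np.array(c["orientation"]); return o if o.shape==(3,3) else (R.from_rotvec(o).as_matrix() if o.size==3 else R.from_quat(o).as_matrix())
def cloud(c):
    z=c["z_map"].astype(float); K=np.array(c["intrinsics"]); v,u=np.mgrid[:z.shape[0],:z.shape[1]]
    p=np.stack([(u-K[0,2])/K[0,0]*z,(v-K[1,2])/K[1,1]*z,z],-1)
    w=p@Rm(c).T+np.array(c["position"]); w[z==0]=np.nan; return w
def ray(c,u,v,zp):
    K=np.array(c["intrinsics"]); d=Rm(c)@np.array([(u-K[0,2])/K[0,0],(v-K[1,2])/K[1,1],1]); p=np.array(c["position"])
    return p+d*(zp-p[2])/d[2]
E
python3 - <<'E'
from h import *
import pickle
for n in ("scene","top"):
    c=cams.capture(n); print(n,c["position"],c["orientation"],c["intrinsics"]); cv2.imwrite(f"pics/{n}0.png",c["image"]); pickle.dump(dict(c),open(f"{n}0.pkl","wb"))
print(manip.state())
E
```

```text
pics
scene [-0.53443384  0.58570401  0.64176625] [-1.10871749  1.97867057 -1.25678144] [[385.27040776   0.         318.11623825]
 [  0.         385.27040776 195.16462761]
 [  0.           0.           1.        ]]
top [ 0.42047195 -0.06594458  1.60671163] [-2.20129097  2.15918934 -0.05761734] [[477.31379546   0.         326.34620483]
 [  0.         477.31379546 202.27172655]
 [  0.           0.           1.        ]]
{'clock': 0.1, 'joint_pos': array([ 1.29512387e+00,  2.64651675e-01,  1.60519581e+00,  1.64802472e-05,
        1.27371654e+00, -3.69347482e-02]), 'joint_velocities': array([-0.00035263, -0.00123879, -0.00271571,  0.00144127, -0.00140601,
        0.00144096]), 'tau': array([-3.47828573e-04, -5.03625190e+01, -3.58067930e+01,  7.30953156e-02,
        2.33837008e-02, -4.91939954e-05]), 'tool_pos': array([0.15946991, 0.65524597, 0.23755261]), 'tcp_rot': array([-3.74087351e-01, -3.11891453e+00,  3.05470178e-03]), 'contact_force': array([0.8495454 , 0.30606056, 0.55956567]), 'moment': array([ 0.01051859,  0.02436159, -0.03003032]), 'grasp_force': 0.0, 'gripper_width': 0.08797037918763621}
```

View pics/scene0.png

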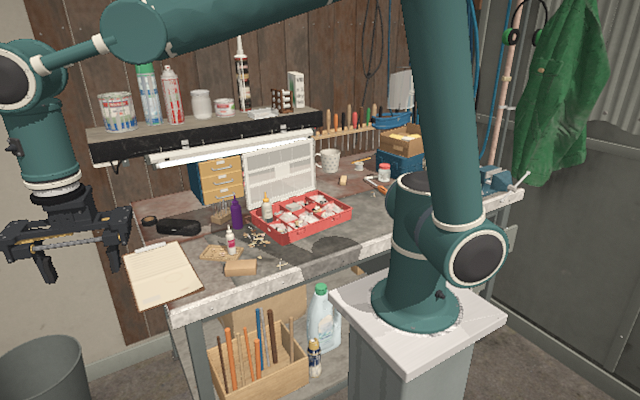

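View pics/top0.png

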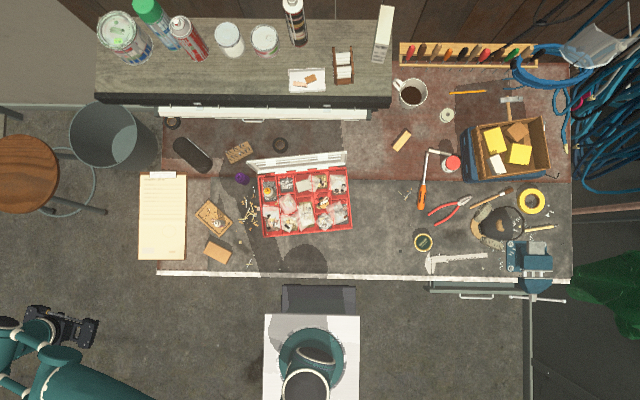

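The scene view shows an orange/white bottle in the organiser near (267,208), a purple look-alike at (237,213), and a pink bottle in the tray at (230,240). In the top view the organiser is at (305,203), the tray at (213,217), and the lid is roughly upright along y≈160. Candidates for the tall thing are the white/orange-nozzled bottle (scene 267,208; top 268,185), the purple bottle (scene 237,213; top 241,178) and the pink-label bottle (scene 230,240; top 213,220). By the description I choose the first, and I'll check it in a crop.

```bash
python3 - <<'E'
import cv2,numpy as np
a=cv2.imread("pics/scene0.png")[170:280,185:355]; b=cv2.imread("pics/top0.png")[145:270,190:360]
f=lambda i:cv2.resize(i,None,fx=4.7,fy=4.7,interpolation=cv2.INTER_CUBIC)
cv2.imwrite("pics/c1.png",f(a)); cv2.imwrite("pics/c2.png",f(b))
import pickle
from h import *
t=pickle.load(open("top0.pkl","rb"))
w=cloud(t)
hsv=cv2.cvtColor(t["image"],cv2.COLOR_BGR2HSV)
# red organiser mask on rim
m=(((hsv[...,0]<8)|(hsv[...,0]>172))&(hsv[...,1]>140)&(hsv[...,2]>90)).astype(np.uint8); m[:,:245]=0;m[:,365:]=0;m[:140]=0;m[250:]=0
m2=m.astype(bool)&(abs(w[...,2]-.044)<.005)
pts=w[m2][:,:2]; print(len(pts),cv2.minAreaRect(pts.astype(np.float32)))
P=pts
for y0,y1,x0,x1,n in ((175,240,250,360,"org"),):
    pass
# lid points
L=w[145:178,240:355].reshape(-1,3); L=L[(L[:,2]>.06)]
print("lid z max",np.nanmax(L[:,2]), L[L[:,2]>.2].min(0),L[L[:,2]>.2].max(0), len(L))
# heights in bottle and tray regions
def blob(u0,u1,v0,v1,zmin,zmax=.3):
    q=w[v0:v1,u0:u1].reshape(-1,3); q=q[(q[:,2]>zmin)&(q[:,2]<zmax)]; return len(q),np.median(q,0).round(4),q.min(0).round(4),q.max(0).round(4)
print("ob",blob(256,282,172,198,.06)); print("purple",blob(230,252,165,190,.06)); print("pink",blob(200,228,205,235,.03))
print("tray",blob(192,235,195,240,.007,.014)); print("block",blob(200,235,232,268,.015,.04))
print("bench z",np.nanmedian(w[200:260,360:400,2]))
E
```

```text
330 ((0.5278828144073486, 0.030024126172065735), (0.20921778678894043, 0.2939072251319885), 6.624664306640625)
lid z max 0.2584027878169528 [ 0.61501095 -0.10046669  0.20004537] [0.66119175 0.18766651 0.25840279] 1152
ob (100, array([0.5528, 0.1423, 0.0906]), array([0.5371, 0.1273, 0.0619]), array([0.6189, 0.1868, 0.1278]))
purple (112, array([0.5958, 0.2328, 0.0867]), array([0.5803, 0.1851, 0.062 ]), array([0.6247, 0.2529, 0.2039]))
pink (67, array([0.4495, 0.3047, 0.0715]), array([0.4371, 0.2964, 0.0309]), array([0.4608, 0.3191, 0.0994]))
tray (343, array([0.4679, 0.3375, 0.0092]), array([0.3961, 0.2681, 0.007 ]), array([0.5449, 0.408 , 0.0139]))
block (362, array([0.3542, 0.3156, 0.0251]), array([0.3162, 0.2701, 0.0152]), array([0.4175, 0.3627, 0.035 ]))
bench z 0.001376717993466836
```

View pics/c1.png

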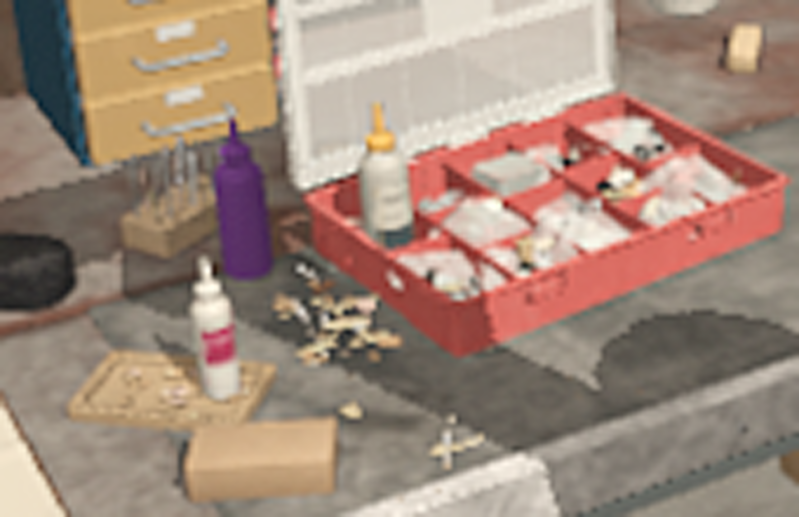

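View pics/c2.png

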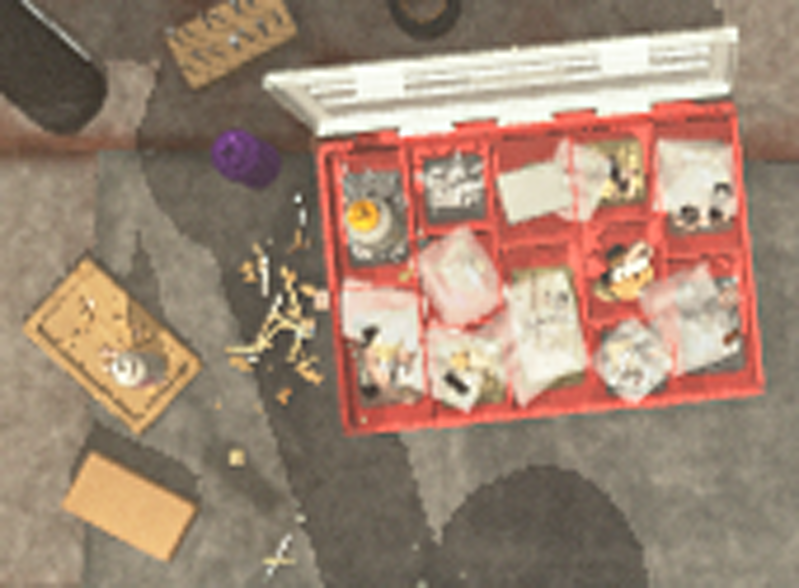

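The crops confirm the choice: the orange-nozzled bottle with the dark label stands in the hinge-side +y compartment (c2 365,215). The pink one is at the tray's front end (c2 130,370), the purple one is outside the box (c2 235,155), and the lid stands just past upright. Next I'll refine the positions from two views.

```bash
cat > meas.py <<'E'
from h import *
def tri(cs,uv):
    A=np.zeros((3,3));b=np.zeros(3);D=[]
    for c,(u,v) in zip(cs,uv):
        K=np.array(c["intrinsics"]);d=Rm(c)@np.array([(u-K[0,2])/K[0,0],(v-K[1,2])/K[1,1],1]);d/=np.linalg.norm(d)
        M=np.eye(3)-np.outer(d,d);A+=M;b+=M@np.array(c["position"]);D.append((d,np.array(c["position"])))
    x=np.linalg.solve(A,b); gap=max(np.linalg.norm(np.cross(d,x-p)) for d,p in D); return x.round(4),round(2*gap,4)
def cen(c,box,lo,hi):
    u0,u1,v0,v1=box;h=cv2.cvtColor(c["image"],cv2.COLOR_BGR2HSV)[v0:v1,u0:u1]
    m=cv2.inRange(h,lo,hi);n,l,s,ce=cv2.connectedComponentsWithStats(m);k=1+s[1:,4].argmax();vv,uu=np.nonzero(l==k)
    return (ce[k][0]+u0,ce[k][1]+v0),s[k]+np.array([u0,v0,0,0,0])
E
python3 - <<'E'
from meas import *
import pickle
s,t=[pickle.load(open(f"{n}0.pkl","rb")) for n in("scene","top")]
w=cloud(t);ws=cloud(s)
a,sa=cen(s,(255,280,185,225),(10,110,120),(28,255,255)); b,sb=cen(t,(256,282,172,200),(10,110,120),(28,255,255))
print("orange cap",a,sa,b,sb,tri((s,t),(a,b)))
# shoulder/body of bottle from scene cloud: points by height
def prof(W,c,rad,zs):
    for z0 in zs:
        q=W.reshape(-1,3);k=(np.hypot(q[:,0]-c[0],q[:,1]-c[1])<rad)&(abs(q[:,2]-z0)<.005);q=q[k]
        if len(q): print(z0,len(q),q.min(0).round(4),q.max(0).round(4),q.mean(0).round(4))
print("orange scene");prof(ws,(.553,.142),.03,(.05,.06,.07,.08,.09,.1,.11,.12,.13))
print("orange top");prof(w,(.553,.142),.03,(.07,.08,.09,.1,.11,.12,.13))
print("pink scene");prof(ws,(.45,.305),.025,(.02,.03,.04,.05,.06,.07,.08,.09,.1))
print("pink top");prof(w,(.45,.305),.025,(.06,.07,.08,.09,.1))
# tray: wood colour/height region
h=cv2.cvtColor(t["image"],cv2.COLOR_BGR2HSV)
for nm,sel in (("col",cv2.inRange(h,(8,70,90),(25,255,255))>0),("hgt",(w[...,2]>.0055)&(w[...,2]<.04))):
    m=np.zeros(h.shape[:2],np.uint8);m[190:245,188:240]=sel[190:245,188:240]
    m=cv2.morphologyEx(m,cv2.MORPH_OPEN,np.ones((3,3)))
    n,l,st,ce=cv2.connectedComponentsWithStats(m);k=1+st[1:,4].argmax();cs,_=cv2.findContours((l==k).astype(np.uint8),0,1)
    r=cv2.minAreaRect(max(cs,key=cv2.contourArea));bx=np.array([ray(t,*p,.01)[:2] for p in cv2.boxPoints(r)])
    print(nm,st[k],bx.round(4).tolist(),"ctr",bx.mean(0).round(4),[round(np.linalg.norm(bx[i]-bx[i-1]),4) for i in range(4)])
q=w[200:236,195:232].reshape(-1,3);q=q[(q[:,2]<.02)];print("tray z hist",np.histogram(q[:,2],np.arange(-.002,.02,.002)))
# lid line in own frame
th=np.radians(6.6);Rz=np.array([[np.cos(th),-np.sin(th)],[np.sin(th),np.cos(th)]])
for W,n in((w,"top"),(ws,"scene")):
    q=W.reshape(-1,3);o=(q[:,:2]-[.525,.030])@Rz;
    k=(abs(o[:,1])<.14)&(o[:,0]>.07)&(o[:,0]<.2)&(q[:,2]>.06)&(q[:,2]<.27);
    print(n,k.sum())
    for z0 in np.arange(.08,.27,.02):
        j=k&(abs(q[:,2]-z0)<.01)
        if j.sum()>3: print(z0.round(3),j.sum(),np.percentile(o[j,0],[5,50,95]).round(4))
# obstacles behind the lid
q=w.reshape(-1,3);o=(q[:,:2]-[.525,.030])@Rz;k=(abs(o[:,1])<.15)&(q[:,2]>.1)&(o[:,0]>.19)
print("behind",o[k,0].min(), np.percentile(o[k,0],[1,5,20]),np.percentile(q[k,2],[5,50,95]))
for x0 in np.arange(.15,.36,.02):
    j=(abs(o[:,1])<.15)&(abs(o[:,0]-x0)<.01);print(x0.round(2),np.nanpercentile(q[j,2],[5,50,98]).round(3))
# organiser sides
m=(((h[...,0]<8)|(h[...,0]>172))&(h[...,1]>140)&(h[...,2]>90));m[:,:250]=0;m[:,360:]=0;m[:160]=0;m[245:]=0
k=m&(abs(w[...,2]-.043)<.006);p=w[k][:,:2]@Rz;
print("org own ext",[np.percentile(p[:,i],[.5,2,98,99.5]).round(4).tolist() for i in(0,1)])
fr=p[(p[:,0]<np.percentile(p[:,0],30))];print("front",np.polyfit(fr[:,1],fr[:,0],1))
E
```

```text
orange cap (np.float64(265.41379310344826), np.float64(198.48275862068965)) [263 192   6  10  29] (np.float64(266.8378378378378), np.float64(190.40540540540542)) [264 187   7   7  37] (array([0.5556, 0.1459, 0.098 ]), np.float64(0.0014))
orange scene
0.05 27 [0.5303 0.1315 0.0456] [0.5508 0.1643 0.0545] [0.5357 0.1513 0.0497]
0.06 29 [0.5287 0.1299 0.0551] [0.5499 0.1643 0.0642] [0.5362 0.1515 0.0594]
0.07 28 [0.5271 0.135  0.0651] [0.5477 0.1642 0.0747] [0.5354 0.1519 0.0692]
0.08 34 [0.5275 0.1327 0.075 ] [0.5567 0.1644 0.0848] [0.537  0.1515 0.0803]
0.09 24 [0.531  0.1333 0.0852] [0.554  0.1579 0.0948] [0.5409 0.1488 0.0888]
0.1 23 [0.5344 0.1379 0.0952] [0.5524 0.1585 0.1049] [0.5428 0.1492 0.1001]
0.11 5 [0.5422 0.145  0.107 ] [0.5493 0.1512 0.1146] [0.5457 0.1479 0.1107]
0.12 4 [0.5445 0.1453 0.1159] [0.5471 0.15   0.1221] [0.5458 0.1485 0.1188]
0.13 1 [0.5468 0.1484 0.1256] [0.5468 0.1484 0.1256] [0.5468 0.1484 0.1256]
orange top
0.07 7 [0.5371 0.1273 0.0666] [0.5538 0.1461 0.0742] [0.5438 0.1351 0.0706]
0.08 18 [0.5393 0.1289 0.0758] [0.5692 0.1608 0.0848] [0.5539 0.1394 0.08
[... 2505 characters left out ...]

0.16 360 [0.107  0.1108 0.1145]
0.18 377 [0.107  0.1112 0.1149]
0.2 373 [0.1079 0.1118 0.1155]
0.22 382 [0.1082 0.1124 0.1164]
0.24 290 [0.1    0.1118 0.1157]
0.26 5 [0.0911 0.0926 0.0932]
behind 0.21594091110033184 [0.22875418 0.24623448 0.28292761] [0.24492992 0.3075655  0.41079961]
0.15 [-0.     0.     0.001]
0.17 [-0.006  0.001  0.011]
0.19 [-0.006  0.001  0.022]
0.21 [-0.005  0.001  0.226]
0.23 [-0.004  0.006  0.25 ]
0.25 [-0.004  0.244  0.309]
0.27 [-0.003  0.265  0.311]
0.29 [-0.002  0.306  0.351]
0.31 [0.302 0.308 0.394]
0.33 [0.302 0.307 0.396]
0.35 [0.302 0.307 0.394]
org own ext [[0.4235, 0.4241, 0.6316, 0.6319], [-0.1778, -0.1773, 0.1153, 0.1161]]
front [-0.01275611  0.4425508 ]
```

```bash
cat >> h.py <<'E'
def rot(az,al,sgn=1):
    az,al=np.radians(az),np.radians(al)
    z=np.array([np.sin(al)*np.cos(az),np.sin(al)*np.sin(az),-np.cos(al)]);y=sgn*np.array([-np.sin(az),np.cos(az),0])
    return R.from_matrix(np.stack([np.cross(y,z),y,z],1)).as_rotvec(),z
AL=35; B=np.array([.553,.1465,.002]); HG=.076
T0=np.array([.4677,.3365]);TY=np.array([.656,.756]); P=np.append(T0+.027*TY,.005)
E
python3 - <<'E'
from h import *
for sg in(1,-1):
    r,z=rot(6.6,AL,sg);g=B+[0,0,HG]+.019*z
    print("pick",sg,[None if (j:=inverse_kinematics(p,r)) is None else j.round(2) for p in(g-.14*z,g,g+[0,0,.15])])
    for az in(-45,-40,-30,-20,-10):
        r,z=rot(az,AL,sg);g=P+[0,0,HG]+.019*z
        print("place",sg,az,[None if (j:=inverse_kinematics(p,r)) is None else j.round(2) for p in(g+[0,0,.15],g,g-.14*z)])
# lid
r,z=rot(6.6,0,1)
for sg in(1,-1):
  r,z=rot(6.6,0,sg);c,s=np.cos(np.radians(6.6)),np.sin(np.radians(6.6))
  for ox,zz in((.15,.32),(.15,.22),(-.08,.052)): 
    j=inverse_kinematics([.5236+c*ox,.0294+s*ox,zz],r);print("lid",sg,ox,None if j is None else j.round(2))
E
```

```text
pick 1 [array([ 0.3 , -0.37,  2.44, -0.23,  0.48, -1.21]), array([ 0.26,  0.03,  2.39, -0.6 ,  0.15, -0.86]), array([ 0.26, -0.22,  2.27, -0.18,  0.5 , -1.29])]
place 1 -45 [array([ 0.9 ,  0.2 ,  1.85, -0.64,  1.25,  0.37]), array([ 0.9 ,  0.37,  1.94, -0.72,  1.04,  0.56]), array([ 1.03,  0.26,  1.84, -0.62,  1.27,  0.5 ])]
place 1 -40 [array([ 0.9 ,  0.17,  1.88, -0.66,  1.2 ,  0.31]), array([ 0.9 ,  0.35,  1.98, -0.76,  0.99,  0.51]), array([ 1.04,  0.22,  1.89, -0.65,  1.22,  0.45])]
place 1 -30 [array([ 0.9 ,  0.11,  1.95, -0.69,  1.09,  0.18]), array([ 0.9 ,  0.3 ,  2.05, -0.82,  0.88,  0.42]), array([ 1.04,  0.14,  1.99, -0.69,  1.12,  0.34])]
place 1 -20 [array([ 0.88,  0.05,  2.02, -0.71,  0.98,  0.04]), array([ 0.88,  0.25,  2.11, -0.89,  0.77,  0.32]), array([ 1.03,  0.05,  2.08, -0.73,  1.01,  0.21])]
place 1 -10 [array([ 0.86, -0.01,  2.07, -0.7 ,  0.87, -0.13]), array([ 0.86,  0.2 ,  2.18, -0.95,  0.65,  0.2 ]), array([ 1.01, -0.03,  2.17, -0.75,  0.9 ,  0.06])]
pick -1 [array([ 0.3 , -0.37,  2.44, -0.23,  0.48,  1.93]), array([ 0.26,  0.03,  2.39, -0.6 ,  0.15,  2.28]), array([ 0.26, -0.22,  2.27, -0.18,  0.5 ,  1.85])]
place -1 -45 [None, None, None]
place -1 -40 [None, None, None]
place -1 -30 [None, None, None]
place -1 -20 [None, None, None]
place -1 -10 [None, None, None]
lid 1 0.15 [ 0.03  0.23  1.5  -0.    1.41 -1.65]
lid 1 0.15 [ 0.03  0.27  1.63 -0.    1.24 -1.65]
lid 1 -0.08 [-0.01  0.03  2.25 -0.    0.86 -1.7 ]
lid -1 0.15 [ 0.03  0.23  1.5  -0.    1.41  1.49]
lid -1 0.15 [ 0.03  0.27  1.63 -0.    1.24  1.49]
lid -1 -0.08 [-0.01  0.03  2.25 -0.    0.86  1.45]
```

```bash
python3 - <<'E'
from h import *
r,z=rot(-15,AL);g=B+[0,0,HG]+.019*z
print([None if (j:=inverse_kinematics(p,r)) is None else j.round(2) for p in(g-.12*z,g,g+[0,0,.15])])
manip.set_gripper(.058,20)
manip.move_pose(g-.12*z,r)
manip.move_linear(g-.05*z,.1); manip.move_linear(g,.05)
s=manip.state();print(s["clock"],s["tool_pos"]-g,s["contact_force"])
c=cams.capture("scene");a=c["image"][150:270,190:350];cv2.imwrite("pics/p1.png",cv2.resize(a,None,fx=5,fy=5,interpolation=2))
c=cams.capture("top");cv2.imwrite("pics/p1t.png",c["image"])
E
```

```text
[array([ 0.54, -0.19,  2.35, -0.73,  0.66, -0.26]), array([ 0.42,  0.08,  2.32, -1.03,  0.44, -0.  ]), array([ 0.42, -0.15,  2.21, -0.61,  0.68, -0.49])]
4.8417 [1.11246586e-04 9.46224028e-05 2.39801606e-04] [-0.12336899 -0.41967872  0.66685755]
```

View pics/p1.png

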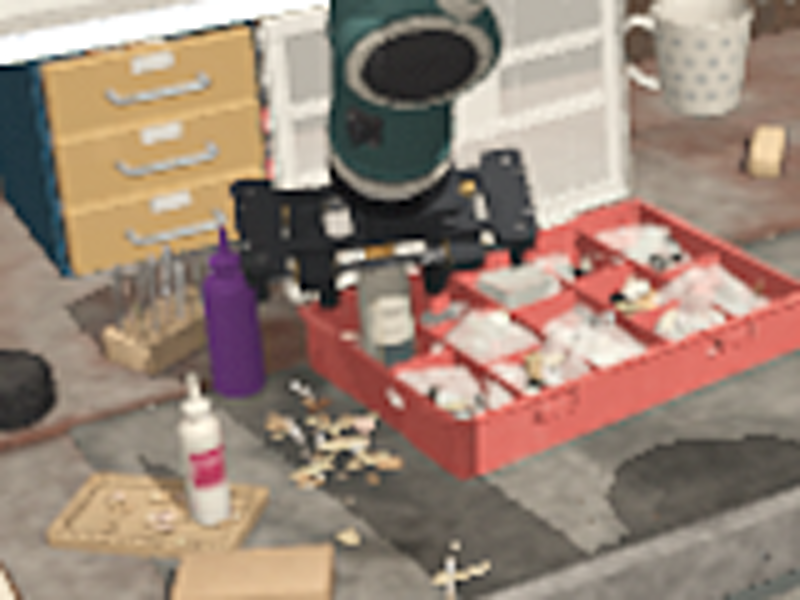

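The bottle stands between the fingers (p1 335–430), upright and untouched. I'll grip and lift, then carry.

```bash
python3 - <<'E'
from h import *
r,z=rot(-15,AL);g=B+[0,0,HG]+.019*z
manip.set_gripper(.02,15)
s=manip.state();print(s["clock"],s["gripper_width"],s["grasp_force"],s["contact_force"])
manip.move_linear(g+[0,0,.02],.05);s=manip.state();print(s["gripper_width"],s["grasp_force"],s["contact_force"])
manip.move_linear(g+[0,0,.15],.1)
r2,z2=rot(-30,AL);q=P+[0,0,HG]+.019*z2
manip.move_pose(q+[0,0,.15],r2)
manip.move_linear(q+[0,0,.05],.1)
s=manip.state();print(s["clock"],s["gripper_width"],s["grasp_force"],s["contact_force"])
ims=[]
for n,(v0,v1,u0,u1) in(("scene",(150,290,170,310)),("top",(150,290,150,290))):
    c=cams.capture(n);ims.append(cv2.resize(c["image"][v0:v1,u0:u1],(400,400),interpolation=2))
    import pickle;pickle.dump(dict(c),open(n+"1.pkl","wb"))
cv2.imwrite("pics/p2.png",np.hstack(ims))
E
```

```text
5.4333 0.033644842612242265 14.973801317610196 [-0.31463941 -0.32585675  1.47506724]
0.03349037309309128 14.978590187783993 [-0.41265074  0.33156907 -0.48593788]
9.4667 0.03335596372968826 14.978438771568108 [-0.15086023  0.43286173 -1.08356958]
```

View pics/p2.png

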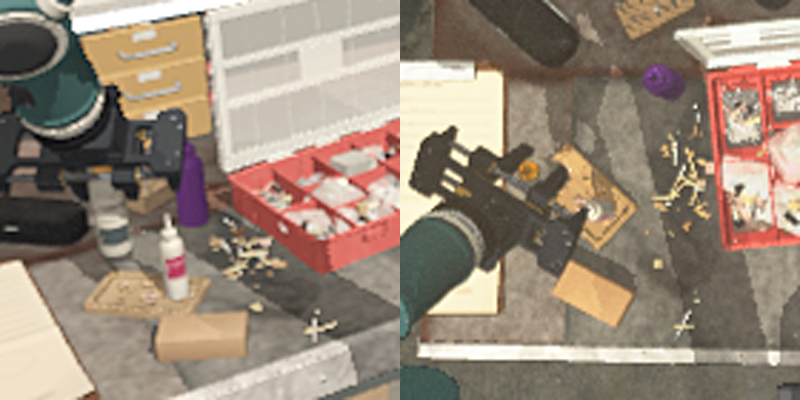

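The bottle is held over the tray's free end (left 112,220) and the pink one is untouched (left 175,260). I'll check tilt and base position from the depth cloud before lowering.

```bash
python3 - <<'E'
from meas import *
import pickle
s=pickle.load(open("scene1.pkl","rb"));W=cloud(s)
hv=cv2.cvtColor(s["image"],cv2.COLOR_BGR2HSV)
q=W[200:245,190:225].reshape(-1,3);V=hv[200:245,190:225,2].ravel()
k=(np.hypot(q[:,0]-P[0],q[:,1]-P[1])<.035)&(q[:,2]>.03)&(q[:,2]<.11);q=q[k]
for z0 in np.arange(.05,.11,.008):
    j=abs(q[:,2]-z0)<.004
    if j.sum()>3:
        e=q[j]; A=np.c_[2*e[:,:2],np.ones(j.sum())]
        # circle of known radius: least squares fit
        from scipy.optimize import least_squares
        f=least_squares(lambda c:np.hypot(e[:,0]-c[0],e[:,1]-c[1])-.0175,e[:,:2].mean(0)+[.012,0],loss="soft_l1",f_scale=.001).x
        print(z0.round(3),j.sum(),f.round(4),e.min(0).round(3),e.max(0).round(3))
print(P,q[:,2].min())
E
```

```text
0.058 17 [0.4805 0.3576] [0.461 0.345 0.055] [0.479 0.375 0.062]
0.066 30 [0.4806 0.3586] [0.462 0.343 0.062] [0.476 0.376 0.07 ]
0.074 29 [0.4812 0.3571] [0.461 0.342 0.07 ] [0.486 0.375 0.078]
0.082 27 [0.4811 0.3578] [0.459 0.345 0.078] [0.478 0.375 0.086]
0.09 31 [0.4813 0.3575] [0.46  0.343 0.086] [0.478 0.375 0.094]
0.098 29 [0.4809 0.3581] [0.461 0.342 0.094] [0.483 0.376 0.102]
0.106 35 [0.4812 0.3582] [0.462 0.335 0.102] [0.501 0.375 0.11 ]
[0.485412 0.356912 0.005   ] 0.05537532135827805
```

```bash
python3 - <<'E'
from h import *
import pickle
r2,z2=rot(-30,AL);q=P+[0,0,HG]+.019*z2
manip.move_linear(q+[0,0,.006],.08); f0=manip.state()["contact_force"][2]
for d in np.arange(.005,-.0051,-.001):
    manip.move_linear(q+[0,0,d],.03);f=manip.state()["contact_force"][2]-f0
    print(round(d,4),f.round(2))
    if f>2: break
manip.set_gripper(.044);manip.dwell(.2);q=q+[0,0,d]
manip.move_linear(q-.06*z2,.06);manip.move_linear(q-.16*z2,.15)
# to behind lid, high
c,s=np.cos(np.radians(6.6)),np.sin(np.radians(6.6))
r,_=rot(6.6,0);
p=lambda ox,oy,zz:np.array([.5236+c*ox-s*oy,.0294+s*ox+c*oy,zz])
manip.set_gripper(0)
manip.move_pose(p(.03,0,.34),r)
print(manip.state()["clock"])
ims=[]
for n,(v0,v1,u0,u1) in(("scene",(150,290,170,310)),("top",(150,290,190,330))):
    C=cams.capture(n);ims.append(cv2.resize(C["image"][v0:v1,u0:u1],(400,400),interpolation=2));pickle.dump(dict(C),open(n+"2.pkl","wb"))
cv2.imwrite("pics/p3.png",np.hstack(ims))
E
```

```text
0.005 -0.22
0.004 -0.28
0.003 -0.3
0.002 0.18
0.001 0.21
0.0 0.31
-0.001 4.11
17.0417
```

View pics/p3.png

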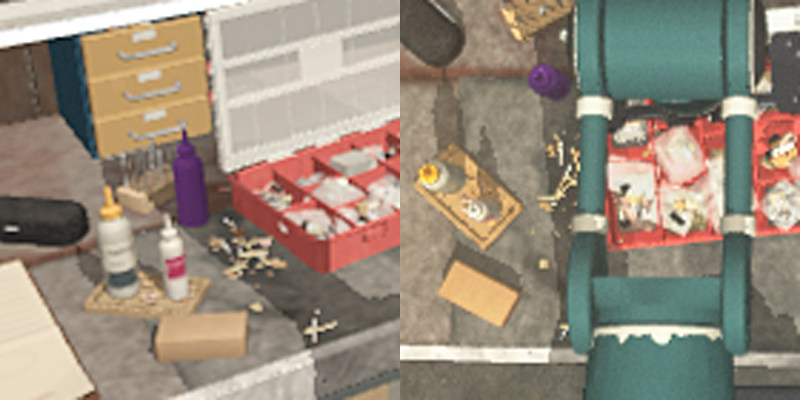

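Both bottles stand in the tray (p3 left 120,290 and 177,295; right 430,175 and 478,208), and nothing else moved. Now the lid.

```bash
python3 - <<'E'
from h import *
import pickle
c,s=np.cos(np.radians(6.6)),np.sin(np.radians(6.6))
p=lambda ox,zz,oy=0:np.array([.5236+c*ox-s*oy,.0294+s*ox+c*oy,zz])
manip.move_linear(p(.155,.34),.2);manip.move_linear(p(.155,.215),.12)
print(manip.state()["contact_force"])
f0=manip.state()["contact_force"]
for th in np.radians(np.r_[90:5:-6,3]):
    o=.011+.010*np.sin(th);r=.18
    manip.move_linear(p(.103-r*np.cos(th)+o*np.sin(th),.041+r*np.sin(th)+o*np.cos(th)),.12)
    F=manip.state()["contact_force"]-f0;print(int(np.degrees(th)),F.round(1),end=" ")
    if np.linalg.norm(F)>20: print("STOP");break
else:
    for zz in np.arange(.055,.044,-.001):
        manip.move_linear(p(-.077,zz),.03);F=manip.state()["contact_force"]-f0;print(zz.round(3),F.round(1),end=" ")
        if F[2]>10: break
print(manip.state()["clock"])
E
```

```text
[0.914798   0.66902728 0.82164167]
90 [-0.4 -0.2 -0.9] 84 [-1.9 -0.6 -0.3] 78 [-0.5 -1.2 -1.5] 72 [-0.9 -1.3 -0.6] 66 [-1.   0.  -0.6] 59 [-0.7 -0.9 -1. ] 54 [-0.7 -1.3 -0.5] 48 [-1.2 -0.6 -1.3] 42 [-1.1 -0.7 -1.6] 36 [-0.7 -1.  -1. ] 29 [-1.1 -1.1 -1.5] 24 [-0.5 -0.9  0. ] 18 [-1.4 -0.9 -0.6] 12 [-1.1 -0.3 -1. ] 6 [-1.  -0.1 -0.2] 3 [-1.  -0.7 -0.3] 0.055 [-0.1 -1.1  0.3] 0.054 [-0.8 -1.2 -1.3] 0.053 [-1.6  0.2 -1.4] 0.052 [-3.5 -0.   4.6] 0.051 [-6.7 -0.9 11.4] 25.55
```

```bash
python3 - <<'E'
from h import *
import pickle
p=manip.state()["tool_pos"]
manip.move_linear(p+[0,0,.15],.15)
r,z=rot(-15,0);manip.move_pose([.40,-.22,.3],rot(-30,0)[0])
ims=[]
for n,(v0,v1,u0,u1) in(("scene",(150,290,170,370)),("top",(150,290,180,380))):
    C=cams.capture(n);ims.append(cv2.resize(C["image"][v0:v1,u0:u1],(400,280),interpolation=2))
    W=cloud(C);c,s=np.cos(np.radians(6.6)),np.sin(np.radians(6.6))
    q=W.reshape(-1,3);o=(q[:,:2]-[.5236,.0294])@np.array([[c,-s],[s,c]]);
    for x0 in(-.098,-.08,-.04,0,.04,.08):
        k=(abs(o[:,0]-x0)<.006)&(abs(o[:,1])<.13)&(q[:,2]<.12);print(n,x0,k.sum(),np.percentile(q[k,2],[10,50,90]).round(4))
    for nm,b,rr in(("orange",P,.03),("pink",(.446,.310),.02)):
        k=(np.hypot(q[:,0]-b[0],q[:,1]-b[1])<rr)&(q[:,2]>.02)
        e=q[k];print(nm,[(e[abs(e[:,2]-h)<.01].mean(0)[:2]).round(4).tolist() for h in(.04,.06,.08,.1) if (abs(e[:,2]-h)<.01).sum()],e[:,2].max().round(4))
cv2.imwrite("pics/p4.png",np.hstack(ims));print(manip.state()["clock"])
E
```

```text
scene -0.098 791 [-0.4807 -0.3303  0.0494]
scene -0.08 334 [-0.4646 -0.3047  0.0493]
scene -0.04 174 [-0.5565  0.0488  0.051 ]
scene 0 190 [-0.5612  0.0479  0.0503]
scene 0.04 302 [-0.5609 -0.4549  0.0496]
scene 0.08 152 [-0.5653  0.0491  0.0518]
orange [[0.4675, 0.3602], [0.4673, 0.3608], [0.4702, 0.3601], [0.4749, 0.3594]] 0.1258
pink [[0.4338, 0.3138], [0.4342, 0.3142], [0.4376, 0.313], [0.44, 0.3129]] 0.1003
top -0.098 297 [0.0006 0.0503 0.0556]
top -0.08 294 [0.047  0.0517 0.0565]
top -0.04 292 [0.0472 0.0515 0.0564]
top 0 289 [0.048  0.0521 0.0567]
top 0.04 297 [0.0471 0.0518 0.0568]
top 0.08 286 [0.0475 0.0518 0.0566]
orange [[0.4836, 0.344], [0.4842, 0.3418], [0.4854, 0.3492], [0.4871, 0.3522]] 0.1291
pink [[0.4489, 0.3002], [0.4474, 0.3051], [0.45, 0.308], [0.448, 0.3086]] 0.1072
27.8417
```

View pics/p4.png

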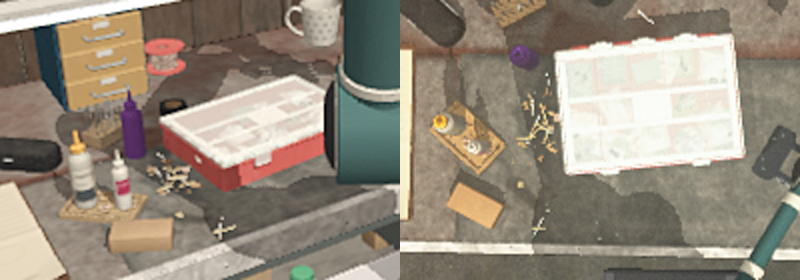

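The lid lies level, with its top at about 0.052 from hinge to front edge. Both bottles stand upright in the tray (left 82,180 and 122,185) and the arm is clear, so I'm handing in.

```bash
python3 -c "
from h import *
print(order.close_job())"
```

```text
the job is handed in; nothing more can be done
None
```

The job is handed in, with no verdict shown: the last pictures and depth readings had the lid shut level at 52 mm, the orange-nozzled bottle upright beside the pink one on the pine tray's floor, and the other things around the tray and organiser still in place.

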